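# Put the straightedge away in the latched tool case

### The arm

A 6-joint arm with a two-finger parallel gripper is mounted at the origin on the work surface. World frame = base frame: x ahead of the robot, y to its left, z up, the work surface at z = 0. Lengths are in m, angles in rad, forces in N, time in s.
With the tool pointing down it reaches from about 0.3 to 0.875 m from the base axis. Payload 6.4 kg.
Tool frame: the origin (TCP) lies midway between the tips of the shut fingers; the grasp point (between the pads) lies 19 mm behind it; z points along the fingers, y is the line along which they close (so a half turn about z gives the same grasp; the last joint's range is limited). The gripper opens to 85 mm and grips with 20 to 120 N. Pads are 22 mm wide; open, the fingers measure 114 mm over their backs; the gripper's body (76 mm by 85 mm) begins 54 mm behind the grasp point. The pads swing forward as they close: fully open they stand 13 mm farther back than shut.
Start: joints at [-1.328, 0.181, 1.607, -0, 1.354, -0.206], TCP at [0.25, -0.518, 0.231] pointing down, gripper open.
Joint ranges: [-2.99, 2.99], [-0.89, 2.07], [0.3, 2.58], [-1.14, 4.28], [0, 2.63], [-3.12, 3.12]. Speed limits (rad/s): [2.57, 2.57, 3.01, 3.14, 3.14, 3.14].

### API

Orientations are given as a unit quaternion [w, x, y, z].
In Python, from bench import get_obs, camera, hand_in gives the robot as it stands.
- The arm moves only by the tool carry_out, never from a script. Its argument "plan" is a list that holds one entry, the list of rows, each a list of 7 numbers: the shift along the world's x, y, z in m, then the turn, a rotation vector about the world's x, y, z in rad, then the opening, from 0 (shut) to 1 (fully open). In form: [[[x, y, z, rx, ry, rz, hand], ...]]. A call has exactly 5 rows; each row is the pose to reach, as a shift and turn from the pose commanded when the call began; what a row does not reach only later rows make up. A row lasts 1/12 s, in which the tool goes at most 41.7 mm and 7.16 degrees, less where a joint would pass 70% of its speed; a pose out of reach is approached as far as the arm can. A call with a gripper value outside its range is refused whole. The fingers move at their own pace and stop on an object; the grip force is fixed at half the most. Time passes only in rows, so rows that repeat a pose let the fingers close, or fill a call up. It gives the time, the measured TCP pose, the force, the opening and the grip force at its end, in the units of the state.
- get_obs(): the state, without advancing time (a new reading comes with each control period).
- camera(name): name is "scene" or "top" or "wrist"; returns a dict with "pixels" (480x640x3 uint8, red, green, blue), "z_map" (480x640 float32, m along the optical axis (not along the pixel's ray), 0 where there is no reading), "camera_matrix" (3x3 intrinsics, pixels), "cam_to_world" (4x4, takes a point from camera to world coordinates). Camera axes: x right, y up, looking along -z (the intrinsics and any distortion apply to the point x, -y, -z); pixel columns grow to the right and rows downward; lengths in m; the calibration is good to about 2 mm. A picture is of the moment at which its call begins.
- hand_in(): hands the job in; it is judged then, once.
The state is a dict: "time_s": time; "q": joint angles; "dq": joint speeds; "joint_efforts": joint torques, N m; "eef_pos": TCP position; "eef_rot": TCP orientation; "wrist_force": force on the tool from outside, world axes, zero at the start; "torque": the same for the moment, N m; "opening": opening from 0.0 (shut) to 1.0 (fully open); "grasp_force": force on a finger pad.
Only numpy, scipy, OpenCV 4.12 (cv2) and the standard library are available. Lean on these libraries where they do the work, as an engineer would, in place of code of your own. Each camera call takes 0.05 s, during which the arm holds its last target. There are 200 camera calls.

### The job

Put the straightedge away in the plywood tool case: first swing the latch lever clear of the lid, then open the lid until it leans back past upright. Lay the straightedge flat on the case floor, grip up, its long side flush against the inside of the wall nearest the robot, and leave the case open with the lever clear; do not disturb the kit piece, brush or sanding block.

Things in the scene. Friction and masses are not known exactly. Their poses are not given: they have to be found in the camera images.
- case: Open plywood tool case, fixed to the table, 200 (its x) x 220 (its y) x 70 mm high, walls 6 mm, floor 6 mm thick (inner floor 6 mm above the table). Origin: centre of its underside, on the table; x points away from the robot (give or take its yaw), y to the lid's hinge side (robot's left), z up. The wall nearest the robot is at -x: its inner face is at case x = -94 mm. The latch is on the -y wall.
- latch (a joint): Latch lever's angle about its vertical pivot, rad: 0 = pointing to case +y, straight across the lid (latched); it grows as the lever swings towards the robot (counter-clockwise from above); 1.4 and more = wholly clear of the lid; stop at 1.9. Friction holds it where it is left (about 2 N at the knob).
- latch_knob (a point): Point on the axis of the upright round black knob near the lever's free end, 15 mm below the knob's top. Knob: 18 mm diameter, 37 mm tall above the steel lever bar, whose top is 22 mm below this point. It lies 76 mm from the pivot.
- latch_pivot (a point): Pivot of the latch lever, on a wooden block outside the case's -y wall, at case (-65, -134, 83) mm, at the underside of the lever bar. The bar is 18 mm wide, 8 mm thick, and reaches 85 mm from the pivot; shut, it passes 2.5 mm above the lid. The pivot block is 36 x 44 mm and 82 mm high to its top.
- lid (a joint): Lid's angle, rad: 0 = shut, 1.57 = upright, stop at 1.9. A stiff hinge holds the lid wherever it is left (about 4 N at the handle lifts it). The latch lever blocks it while it lies over the lid.
- lid_handle (a point): Middle of the round steel bar handle on the lid (bar 90 mm long, parallel to the hinge, its axis 35 mm off the lid's top face, about 10 mm thick); in the lid's frame 190 mm from the hinge towards the free edge and 45 mm above the lid's underside. Lid shut: at case (35, -80, 115.5) mm. The lid is a 200 x 220 x 10 mm plywood board, 0.28 kg.
- lid_hinge (a point): Middle of the lid's hinge line, which is parallel to case x, at case (0, 110, 70.5) mm.
- straightedge: Loose aluminium straightedge, flat bar 160 (its x) x 50 (its y) x 8 mm, with an upright wooden grip block in the middle of its top, 32 (x) x 22 (y) x 40 mm tall, 48 mm high in all, 0.2 kg. Origin: centre of its underside; z up. Either long side may be the one against the wall.
- straightedge_grip (a point): Point inside the grip block, on its axis, 32 mm above the straightedge's underside.
- kit_piece: Bystander: U-shaped plain wooden kit piece, 90 x 70 mm, 90 mm high, origin at centre of underside.
- brush: Bystander: wooden bench brush, 200 x 50 x 36 mm, origin under its middle.
- sanding_block: Bystander: cork sanding block, 110 x 60 x 33 mm, origin at centre of underside.
Things that resemble listed ones, but are neither listed nor needed, are in the scene too. What is shaped like the straightedge but red or yellow is not meant.

How it is judged:
By the outcome, as a careful person would: the job done as asked, in the order asked, and still so for the second after the job is handed in, with the robot touching nothing.
It also fails if it takes over 72 s, if anything falls off the work surface, if the arm or the gripper's body presses on something with over 40 N, if the wrist force passes 120 N, or if a joint passes its speed limit or range.

## Working session

There is one attempt and no reset: what is moved stays moved. The work goes in short steps, Python scripts to look and compute and a tool call to move; the robot and the scene stay as the last step left them, time stands still between calls to the robot, and variables do not carry over. Pictures are saved under pics/ and viewed, at most 10 in all, crops included, and the job is handed in when it is done.

Besides the shell and the picture viewer there is one more tool, called after ">>>" as name(argument=value, ...) on one line, values as JSON. carry_out: Moves the arm, as the interface text tells. Its arguments: {"type":"object","properties":{"plan":{"type":"array","items":{"type":"array","items":{"type":"array","items":{"type":"number"}}}}},"required":["plan"]}

```bash
ls; mkdir -p pics; cat > h.py <<'E'
import numpy as np, cv2
from bench import get_obs, camera, hand_in
def world(c):
    z=c["z_map"];K=c["camera_matrix"];T=c["cam_to_world"]
    v,u=np.mgrid[0:480,0:640]
    x=(u-K[0,2])/K[0,0]*z; y=(v-K[1,2])/K[1,1]*z
    P=np.stack([x,-y,-z,np.ones_like(z)],-1)@np.array(T).T
    P=P[...,:3]; P[z==0]=np.nan
    return P
def save(c,n): cv2.imwrite("pics/"+n+".png",c["pixels"][...,::-1])
E
python3 - <<'E'
from h import *
for n in ["scene","top"]:
    c=camera(n); save(c,n+"0"); np.savez(""+n+"0.npz",**c)
    print(n,np.array(c["cam_to_world"]).round(3).tolist(),np.array(c["camera_matrix"]).round(1).tolist(),[k for k in c])
o=get_obs();print(o)
E
```

```text
pics
scene [[0.812, -0.311, 0.495, 1.113], [0.584, 0.412, -0.699, -0.778], [0.014, 0.856, 0.516, 0.707], [0.0, 0.0, 0.0, 1.0]] [[493.7, 0.0, 324.2], [0.0, 493.7, 230.8], [0.0, 0.0, 1.0]] ['pixels', 'z_map', 'camera_matrix', 'cam_to_world']
top [[0.012, 0.996, -0.083, 0.458], [-1.0, 0.012, 0.008, 0.034], [0.009, 0.083, 0.997, 1.223], [0.0, 0.0, 0.0, 1.0]] [[491.5, 0.0, 322.6], [0.0, 491.5, 238.7], [0.0, 0.0, 1.0]] ['pixels', 'z_map', 'camera_matrix', 'cam_to_world']
{'time_s': 0.1, 'q': array([-1.32829478e+00,  1.81453284e-01,  1.60789936e+00, -6.28111739e-07,
        1.35381494e+00, -2.06282216e-01]), 'dq': array([-0.00028151, -0.0018296 , -0.00309371, -0.00048567, -0.00088297,
        0.00057158]), 'joint_efforts': array([ 9.32071234e-04, -4.45876658e+01, -3.52237737e+01, -2.30598926e-04,
        4.13883230e-03,  3.71470321e-06]), 'eef_pos': array([ 0.24937852, -0.5175575 ,  0.230486  ]), 'eef_rot': array([-7.87331085e-04,  9.74929285e-01,  2.22513526e-01, -1.45665489e-05]), 'wrist_force': array([-0.07030189,  0.44338955, -0.33585257]), 'torque': array([-3.87232636e-02, -2.13678111e-05,  1.26081864e-02]), 'grasp_force': 0.0, 'opening': 0.9975150341615565}
```

View pics/scene0.png

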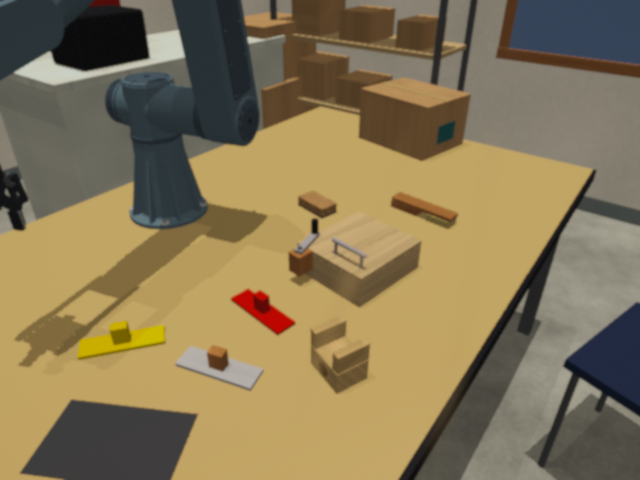

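View pics/top0.png

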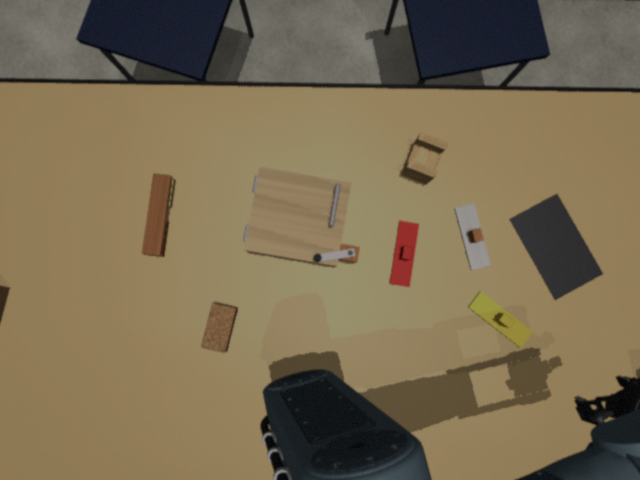

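The top view shows the case with its lid at about (300,215), the handle at (335,205), the knob at (318,257) and the pivot at (348,254). The grey straightedge is at (472,237), the kit piece at (425,158), the brush at (158,215) and the sanding block at (219,327). The red and yellow lookalikes are at (404,253) and (501,320).

```bash
python3 - <<'E'
from h import *
c=dict(np.load("top0.npz")); P=world(c); Z=P[...,2]
def box(name,m,roi):
    u0,u1,v0,v1=roi; M=np.zeros_like(m); M[v0:v1,u0:u1]=m[v0:v1,u0:u1]
    p=P[M][:,:2].astype(np.float32)*1000
    r=cv2.minAreaRect(p); print(name,len(p),"med",np.median(P[M],0).round(4),"rect",np.round(r[0],1),np.round(r[1],1),round(r[2],1), np.round(cv2.boxPoints(r)).tolist())
    return r
np.set_printoptions(suppress=True)
print("table z",np.nanmedian(Z[280:290,100:200]))
box("lid",(Z>.07)&(Z<.09),(235,360,160,275))
box("handle",(Z>.105)&(Z<.13),(320,350,175,235))
box("lever",(Z>.086)&(Z<.14),(305,362,240,268))
box("knob",(Z>.115)&(Z<.14),(305,330,245,268))
box("block",(Z>.05)&(Z<.096),(340,366,240,270))
box("se",(Z>.004)&(Z<.06),(445,500,195,280))
box("segrip",(Z>.03)&(Z<.06),(445,500,195,280))
box("kit",(Z>.01),(395,455,125,190))
box("red",(Z>.004),(385,425,210,295))
box("sand",(Z>.015),(190,245,295,360))
s=dict(np.load("scene0.npz")); P=world(s); Z=P[...,2]
print("scene table z",np.nanmedian(Z[400:410,250:300]))
box("s_handle",(Z>.105)&(Z<.13),(325,372,230,270))
box("s_knob",(Z>.11)&(Z<.14),(305,325,212,240))
box("s_se",(Z>.004)&(Z<.06),(170,270,340,395))
box("s_grip",(Z>.03)&(Z<.06),(170,270,340,395))
E
```

```text
table z 0.0018620752275149144
lid 7878 med [0.6039 0.0882 0.0812] rect [604.4  66.4] [271.5 201.1] 81.0 [[484.0, -52.0], [682.0, -83.0], [725.0, 185.0], [526.0, 216.0]]
handle 206 med [0.6271 0.0001 0.1203] rect [628.6  -0.4] [ 10.9 100.1] 80.9 [[578.0, 2.0], [677.0, -14.0], [679.0, -3.0], [580.0, 13.0]]
lever 351 med [ 0.5147 -0.0016  0.0922] rect [520.1   6.4] [119.   41.8] 89.2 [[498.0, -53.0], [540.0, -53.0], [542.0, 66.0], [500.0, 66.0]]
knob 50 med [0.5078 0.0372 0.1291] rect [508.9  36.2] [15.6 15.6] 1.2 [[501.0, 44.0], [501.0, 28.0], [517.0, 29.0], [517.0, 44.0]]
block 292 med [ 0.5217 -0.0361  0.0846] rect [525.6 -35.1] [46.5 43.4] 80.6 [[500.0, -55.0], [543.0, -62.0], [551.0, -16.0], [508.0, -9.0]]
se 1749 med [ 0.5672 -0.345   0.0081] rect [ 569.  -348.7] [136.9 212.9] 89.6 [[462.0, -416.0], [675.0, -418.0], [676.0, -281.0], [463.0, -279.0]]
segrip 151 med [ 0.5691 -0.3445  0.0476] rect [ 570.3 -346.7] [31.6 22.7] 14.7 [[552.0, -340.0], [558.0, -362.0], [588.0, -354.0], [583.0, -332.0]]
kit 1394 med [ 0.7555 -0.215   0.0559] rect [ 753.4 -217.7] [70.2 93. ] 69.0 [[697.0, -
[... 256 characters left out ...]
271.9] [ 60.6 110.6] 77.1 [[281.0, 255.0], [389.0, 230.0], [403.0, 289.0], [295.0, 314.0]]
scene table z 0.0020612270557733847
s_handle 205 med [ 0.6353 -0.0059  0.1199] rect [630.8  -3.8] [ 12.2 101.5] 81.2 [[580.0, -2.0], [680.0, -18.0], [682.0, -6.0], [582.0, 10.0]]
s_knob 77 med [0.5131 0.0307 0.1227] rect [511.3  32.5] [16.  17.4] 49.1 [[500.0, 32.0], [513.0, 21.0], [523.0, 33.0], [510.0, 44.0]]
s_se 2181 med [ 0.5834 -0.3546  0.0092] rect [ 567.3 -347.6] [194.7 136.6] 37.3 [[448.0, -352.0], [531.0, -461.0], [686.0, -343.0], [603.0, -234.0]]
s_grip 297 med [ 0.5772 -0.3546  0.0471] rect [ 573.3 -350.3] [33.4 24.9] 16.9 [[554.0, -343.0], [561.0, -367.0], [593.0, -357.0], [586.0, -334.0]]
```

>>> carry_out(plan=[[[0.017,0.037,0,0,0,-0.04,0.5],[0.034,0.074,0,0,0,-0.08,0.5],[0.052,0.11,0,0,0,-0.12,0.5],[0.069,0.147,0,0,0,-0.16,0.5],[0.087,0.184,0,0,0,-0.2,0.5]]])

```text
time_s: 0.52
eef_pos: [0.3366, -0.3321, 0.2308]
eef_rot: [-0.0, 0.992, 0.123, -0.0]
wrist_force: [1.5, -0.6, -0.3]
opening: 0.499
grasp_force: 0.0
```

>>> carry_out(plan=[[[0.017,0.037,0,0,0,-0.04,0.5],[0.034,0.074,0,0,0,-0.08,0.5],[0.052,0.11,0,0,0,-0.12,0.5],[0.069,0.147,0,0,0,-0.16,0.5],[0.087,0.184,0,0,0,-0.2,0.5]]])

```text
time_s: 0.93
eef_pos: [0.4236, -0.1481, 0.2312]
eef_rot: [0.0, 1.0, 0.023, -0.0]
wrist_force: [0.7, -1.3, 0.6]
opening: 0.499
grasp_force: 0.0
```

>>> carry_out(plan=[[[0.017,0.037,0,0,0,-0.04,0.5],[0.034,0.074,0,0,0,-0.08,0.5],[0.052,0.11,0,0,0,-0.12,0.5],[0.069,0.147,0,0,0,-0.16,0.5],[0.087,0.185,0,0,0,-0.206,0.5]]])

```text
time_s: 1.35
eef_pos: [0.5105, 0.0367, 0.2311]
eef_rot: [0.0, 0.997, -0.079, -0.0]
wrist_force: [1.0, -1.3, 0.5]
opening: 0.502
grasp_force: 0.0
```

>>> carry_out(plan=[[[0,-0.001,-0.035,0,0,0,0.5],[0,-0.001,-0.07,0,0,0,0.5],[0,-0.001,-0.1,0,0,0,0.5],[0,-0.001,-0.12,0,0,0,0.5],[0,-0.001,-0.131,0,0,0,0.5]]])

```text
time_s: 1.77
eef_pos: [0.5079, 0.0342, 0.0968]
eef_rot: [-0.0, 0.997, -0.078, -0.003]
wrist_force: [-0.5, 0.1, -0.0]
opening: 0.499
grasp_force: 0.0
```

>>> carry_out(plan=[[[0,0,0,0,0,0,0.1],[0,0,0,0,0,0,0.1],[0,0,0,0,0,0,0.1],[0,0,0,0,0,0,0.1],[0,0,0,0,0,0,0.1]]])

```text
time_s: 2.18
eef_pos: [0.5104, 0.0348, 0.1009]
eef_rot: [-0.001, 0.997, -0.079, 0.0]
wrist_force: [0.8, 6.3, -9.7]
opening: 0.191
grasp_force: 58.7
```

```bash
python3 - <<'E'
from h import *
p=np.array([523,-37.]) ; k=np.array(get_obs()["eef_pos"][:2])*1000
a0=np.arctan2(*(k-p)[::-1]); yaw=np.radians(-9.1)
print("r",np.linalg.norm(k-p),"latch",a0-(yaw+np.pi/2))
for a in np.linspace(a0,yaw+np.pi/2+1.7,11): print((76*np.array([np.cos(a)-np.cos(a0),np.sin(a)-np.sin(a0)])).round(1))
print(get_obs()["opening"],get_obs()["wrist_force"],get_obs()["grasp_force"])
E
```

```text
r 72.89526287384435 latch 0.3324849917171038
[0. 0.]
[-10.1  -2.5]
[-19.7  -6.3]
[-28.8 -11.4]
[-37.  -17.8]
[-44.3 -25.1]
[-50.6 -33.4]
[-55.6 -42.5]
[-59.4 -52.2]
[-61.8 -62.3]
[-62.8 -72.6]
0.19078531963548515 [ 0.82619105  6.26524901 -9.66150149] 58.71319234371185
```

>>> carry_out(plan=[[[-0.01,-0.0025,0,0,0,0.06,0.1],[-0.02,-0.006,0,0,0,0.12,0.1],[-0.029,-0.011,0,0,0,0.18,0.1],[-0.037,-0.018,0,0,0,0.24,0.1],[-0.044,-0.025,0,0,0,0.3,0.1]]])

```text
time_s: 2.6
eef_pos: [0.4642, 0.0108, 0.1007]
eef_rot: [-0.002, 0.997, 0.073, -0.002]
wrist_force: [-3.5, 12.7, -1.1]
opening: 0.193
grasp_force: 60.6
```

>>> carry_out(plan=[[[-0.006,-0.008,0,0,0,0.06,0.1],[-0.011,-0.017,0,0,0,0.12,0.1],[-0.015,-0.027,0,0,0,0.18,0.1],[-0.0175,-0.037,0,0,0,0.24,0.1],[-0.0185,-0.0475,0,0,0,0.3,0.1]]])

```text
time_s: 3.02
eef_pos: [0.4421, -0.0364, 0.1001]
eef_rot: [-0.004, 0.975, 0.222, -0.005]
wrist_force: [-18.3, 7.0, 11.6]
opening: 0.186
grasp_force: 62.5
```

>>> carry_out(plan=[[[0.003,0,0,0,0,0,0.5],[0.003,0,0,0,0,0,0.5],[0.003,0,0,0,0,0,0.5],[0.003,0,0.03,0,0,0,0.5],[0.003,0,0.07,0,0,0,0.5]]])

```text
time_s: 3.43
eef_pos: [0.4489, -0.0381, 0.169]
eef_rot: [-0.002, 0.976, 0.219, -0.002]
wrist_force: [0.9, -0.5, -0.2]
opening: 0.499
grasp_force: 0.0
```

>>> carry_out(plan=[[[0,0,0.04,0,0,0,0.4],[0,0,0.08,0,0,0,0.4],[-0.03,-0.03,0.1,0,0,0,0.4],[-0.06,-0.06,0.1,0,0,0,0.4],[-0.06,-0.06,0.1,0,0,0,0.4]]])

```text
time_s: 3.85
eef_pos: [0.3896, -0.1023, 0.2734]
eef_rot: [0.003, 0.976, 0.218, 0.001]
wrist_force: [-1.1, 0.7, 0.1]
opening: 0.398
grasp_force: 0.0
```

```bash
python3 - <<'E'
from h import *
o=get_obs(); print(o["eef_pos"],o["q"].round(2))
c=camera("top"); P=world(c); Z=P[...,2]
pics=c["pixels"][130:330,180:500][...,::-1]; cv2.imwrite("pics/top1.png",cv2.resize(pics,None,fx=2.4,fy=2.4))
s=camera("scene"); P=world(s); Z=P[...,2]
im=s["pixels"][180:320,230:450][...,::-1]; cv2.imwrite("pics/scene1.png",cv2.resize(im,None,fx=3.5,fy=3.5))
E
```

```text
[ 0.38961453 -0.10226704  0.27336028] [-0.55 -0.27  1.96 -0.    1.45  0.58]
```

View pics/scene1.png

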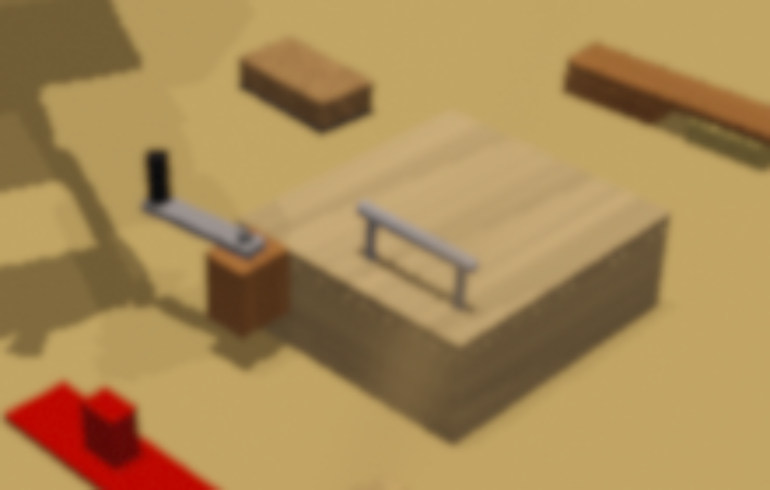

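The lever now points at the robot, clear of the lid: pivot about (245,240), knob (157,178) in this crop. Next is the handle.

>>> carry_out(plan=[[[0.034,0.014,-0.01,0,0,-0.086,0.4],[0.068,0.029,-0.02,0,0,-0.17,0.4],[0.102,0.043,-0.03,0,0,-0.256,0.4],[0.136,0.058,-0.04,0,0,-0.34,0.4],[0.17,0.072,-0.05,0,0,-0.42,0.4]]])

```text
time_s: 4.37
eef_pos: [0.5631, -0.0243, 0.2194]
eef_rot: [-0.0, 1.0, 0.01, 0.0]
wrist_force: [0.4, -0.9, 0.5]
opening: 0.394
grasp_force: 0.0
```

>>> carry_out(plan=[[[0.034,0.015,-0.01,0,0,-0.09,0.4],[0.0695,0.029,-0.02,0,0,-0.18,0.4],[0.0695,0.029,-0.04,0,0,-0.18,0.4],[0.0695,0.029,-0.06,0,0,-0.18,0.4],[0.0695,0.029,-0.06,0,0,-0.18,0.4]]])

```text
time_s: 4.78
eef_pos: [0.6281, 0.0048, 0.1543]
eef_rot: [-0.001, 0.997, -0.078, -0.004]
wrist_force: [-1.3, 0.3, -1.6]
opening: 0.4
grasp_force: 0.0
```

```bash
python3 - <<'E'
from h import *
o=get_obs(); print(o["eef_pos"],o["eef_rot"].round(4),o["q"].round(2))
c=camera("wrist"); P=world(c); Z=P[...,2]; save(c,"wrist1")
m=(Z>.105)&(Z<.125); r=cv2.minAreaRect(P[m][:,:2].astype(np.float32)*1000); print(m.sum(),r)
s=camera("scene"); P=world(s); Z=P[...,2]; g=np.zeros_like(Z,bool); g[225:255,265:320]=1
for lo,hi in((.085,.1),(.11,.14)):
    m=(Z>lo)&(Z<hi)&g; print(m.sum(),cv2.minAreaRect(P[m][:,:2].astype(np.float32)*1000))
E
```

```text
[0.62813818 0.00479182 0.15432838] [-7.00e-04  9.97e-01 -7.76e-02 -4.40e-03] [-0.18  0.38  1.53  0.    1.25  1.54]
3818 ((629.3088989257812, -2.105015754699707), (10.93234920501709, 99.67169189453125), 81.22982788085938)
265 ((495.21148681640625, -36.299072265625), (93.44583129882812, 73.5250244140625), 45.202571868896484)
50 ((453.27716064453125, -42.14309310913086), (14.74013900756836, 9.18202018737793), 51.885215759277344)
```

View pics/wrist1.png

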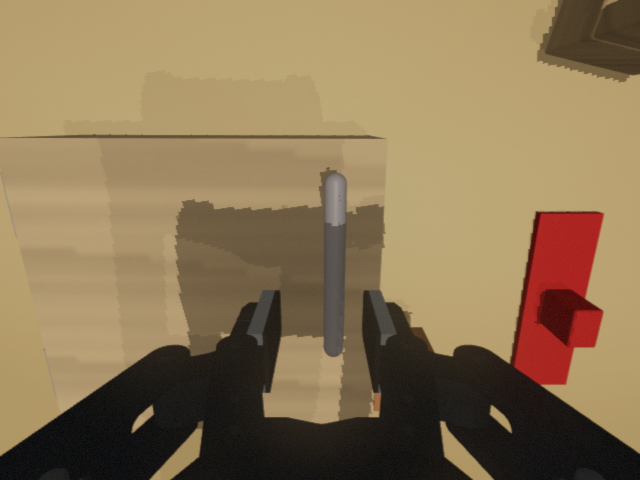

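The wrist view shows the handle bar from (335,180) to (333,350), between the fingers and parallel to the pads.

>>> carry_out(plan=[[[-0.002,-0.0045,-0.02,0,0,0,0.4],[-0.002,-0.0045,-0.04,0,0,0,0.4],[-0.002,-0.0045,-0.055,0,0,0,0.4],[-0.002,-0.0045,-0.062,0,0,0,0.4],[-0.002,-0.0045,-0.062,0,0,0,0.4]]])

```text
time_s: 5.3
eef_pos: [0.628, -0.0022, 0.0981]
eef_rot: [-0.0, 0.997, -0.079, -0.0]
wrist_force: [-0.0, -0.7, -0.1]
opening: 0.4
grasp_force: 0.0
```

>>> carry_out(plan=[[[0,0,0,0,0,0,0.0],[0,0,0,0,0,0,0.0],[0,0,0,0,0,0,0.0],[0,0,0,0,0,0,0.0],[0,0,0,0,0,0,0.0]]])

```text
time_s: 5.72
eef_pos: [0.6297, -0.0021, 0.1004]
eef_rot: [-0.0, 0.997, -0.078, 0.002]
wrist_force: [0.1, 3.5, 6.2]
opening: 0.104
grasp_force: 58.7
```

```bash
cat > lid.py <<'E'
from h import *
from scipy.spatial.transform import Rotation as R
yaw=np.radians(-8.9); Rc=R.from_euler("z",yaw)
def handle(t): # case frame, relative to hinge
    return np.array([35,-190*np.cos(t)+45*np.sin(t),190*np.sin(t)+45*np.cos(t)])/1000
def tcp(t,a): # tool tilted by a with the lid, grasp point on bar; rel. to t=0
    ap=np.array([0,-np.sin(a),-np.cos(a)])*.019
    return Rc.apply(handle(t)+ap-(handle(0)-np.array([0,0,.019])))
E
python3 - <<'E'
from lid import *
o=get_obs(); print(o["eef_pos"],o["opening"],o["wrist_force"])
ax=Rc.apply([-1,0,0]); print("axis",ax)
T=np.linspace(0,1.75,26); A=T*0.5
for i,(t,a) in enumerate(zip(T,A)):
    k=max(0,(i-1)//5*5); d=tcp(t,a)-tcp(T[k],A[k]); print(i,round(t,2),d.round(4),(ax*(a-A[k])).round(3))
E
```

```text
[ 0.62972407 -0.00206905  0.10039693] 0.10361071882227874 [0.06042408 3.54225938 6.23448506]
axis [-0.98795987  0.15471039  0.        ]
0 0.0 [0. 0. 0.] [-0.  0.  0.]
1 0.07 [0.0005 0.0029 0.0132] [-0.035  0.005  0.   ]
2 0.14 [0.0011 0.0067 0.0261] [-0.069  0.011  0.   ]
3 0.21 [0.0018 0.0114 0.0387] [-0.104  0.016  0.   ]
4 0.28 [0.0027 0.017  0.0509] [-0.138  0.022  0.   ]
5 0.35 [0.0037 0.0234 0.0627] [-0.173  0.027  0.   ]
6 0.42 [0.0011 0.0072 0.0113] [-0.035  0.005  0.   ]
7 0.49 [0.0024 0.0151 0.022 ] [-0.069  0.011  0.   ]
8 0.56 [0.0037 0.0237 0.0321] [-0.104  0.016  0.   ]
9 0.63 [0.0052 0.0331 0.0415] [-0.138  0.022  0.   ]
10 0.7 [0.0067 0.043  0.0503] [-0.173  0.027  0.   ]
11 0.77 [0.0016 0.0105 0.008 ] [-0.035  0.005  0.   ]
12 0.84 [0.0034 0.0215 0.0152] [-0.069  0.011  0.   ]
13 0.91 [0.0052 0.033  0.0216] [-0.104  0.016  0.   ]
14 0.98 [0.007  0.0449 0.0271] [-0.138  0.022  0.   ]
15 1.05 [0.0089 0.0571 0.0318] [-0.173  0.027  0.   ]
16 1.12 [0.002  0.0125 0.0038] [-0.035  0.005  0.   ]
17 1.19 [0.004  0.0252 0.0066] [-0.069  0.011  0.   ]
18 1.26 [0.006  0.0381 0.0085] [-0.104  0.016  0.   ]
19 1.33 [0.008  0.0511 0.0095] [-0.138  0.022  0.   ]
20 1.4 [0.01   0.0641 0.0096] [-0.173  0.027  0.   ]
21 1.47 [ 0.002   0.0129 -0.0009] [-0.035  0.005  0.   ]
22 1.54 [ 0.004   0.0258 -0.0027] [-0.069  0.011  0.   ]
23 1.61 [ 0.006   0.0384 -0.0054] [-0.104  0.016  0.   ]
24 1.68 [ 0.008   0.0509 -0.0091] [-0.138  0.022  0.   ]
25 1.75 [ 0.0099  0.063  -0.0136] [-0.173  0.027  0.   ]
```

>>> carry_out(plan=[[[0.0005,0.003,0.013,-0.035,0.005,0,0.0],[0.001,0.0067,0.026,-0.069,0.011,0,0.0],[0.002,0.0115,0.0387,-0.104,0.016,0,0.0],[0.0027,0.017,0.051,-0.138,0.022,0,0.0],[0.0037,0.0235,0.0627,-0.173,0.027,0,0.0]]])

```text
time_s: 6.13
eef_pos: [0.6331, 0.0207, 0.1617]
eef_rot: [0.088, 0.993, -0.078, -0.005]
wrist_force: [7.0, -0.4, -7.1]
opening: 0.104
grasp_force: 58.4
```

>>> carry_out(plan=[[[0.001,0.007,0.011,-0.035,0.005,0,0.0],[0.0024,0.015,0.022,-0.069,0.011,0,0.0],[0.0037,0.0237,0.032,-0.104,0.016,0,0.0],[0.005,0.033,0.0415,-0.138,0.022,0,0.0],[0.0067,0.043,0.05,-0.173,0.027,0,0.0]]])

```text
time_s: 6.55
eef_pos: [0.6399, 0.0629, 0.2123]
eef_rot: [0.176, 0.981, -0.078, -0.012]
wrist_force: [3.9, -4.3, -3.3]
opening: 0.103
grasp_force: 58.4
```

Lifting cleanly; continuing.

>>> carry_out(plan=[[[0.0016,0.0105,0.008,-0.035,0.005,0,0.0],[0.0034,0.0215,0.015,-0.069,0.011,0,0.0],[0.0052,0.033,0.0216,-0.104,0.016,0,0.0],[0.007,0.045,0.027,-0.138,0.022,0,0.0],[0.009,0.057,0.032,-0.173,0.027,0,0.0]]])

```text
time_s: 6.97
eef_pos: [0.6489, 0.1194, 0.2453]
eef_rot: [0.261, 0.962, -0.077, -0.018]
wrist_force: [2.2, -4.8, 0.4]
opening: 0.097
grasp_force: 58.4
```

>>> carry_out(plan=[[[0.002,0.0125,0.004,-0.035,0.005,0,0.0],[0.004,0.025,0.0066,-0.069,0.011,0,0.0],[0.006,0.038,0.0085,-0.104,0.016,0,0.0],[0.008,0.051,0.0095,-0.138,0.022,0,0.0],[0.01,0.064,0.0096,-0.173,0.027,0,0.0]]])

```text
time_s: 7.38
eef_pos: [0.6592, 0.1838, 0.2567]
eef_rot: [0.344, 0.935, -0.076, -0.024]
wrist_force: [1.7, -3.2, 6.3]
opening: 0.103
grasp_force: 58.5
```

>>> carry_out(plan=[[[0.002,0.013,-0.001,-0.035,0.005,0,0.0],[0.004,0.026,-0.0027,-0.069,0.011,0,0.0],[0.006,0.0385,-0.0054,-0.104,0.016,0,0.0],[0.008,0.051,-0.009,-0.138,0.022,0,0.0],[0.01,0.063,-0.0136,-0.173,0.027,0,0.0]]])

```text
time_s: 7.8
eef_pos: [0.6695, 0.2482, 0.2451]
eef_rot: [0.424, 0.902, -0.074, -0.028]
wrist_force: [3.8, 1.4, 14.6]
opening: 0.105
grasp_force: 58.8
```

```bash
python3 - <<'E'
from h import *
o=get_obs(); print(o["eef_pos"],o["eef_rot"],o["opening"],o["wrist_force"],o["q"].round(2))
s=camera("scene")
im=s["pixels"][100:340,200:500][...,::-1]; cv2.imwrite("pics/scene2.png",cv2.resize(im,None,fx=2.5,fy=2.5))
E
```

```text
[0.66954037 0.24817324 0.24509245] [ 0.42375868  0.90233493 -0.07362973 -0.02826506] 0.10457475347377104 [ 3.79860584  1.44605718 14.6233989 ] [ 0.47  0.91  0.75 -0.75  1.97  2.08]
```

View pics/scene2.png

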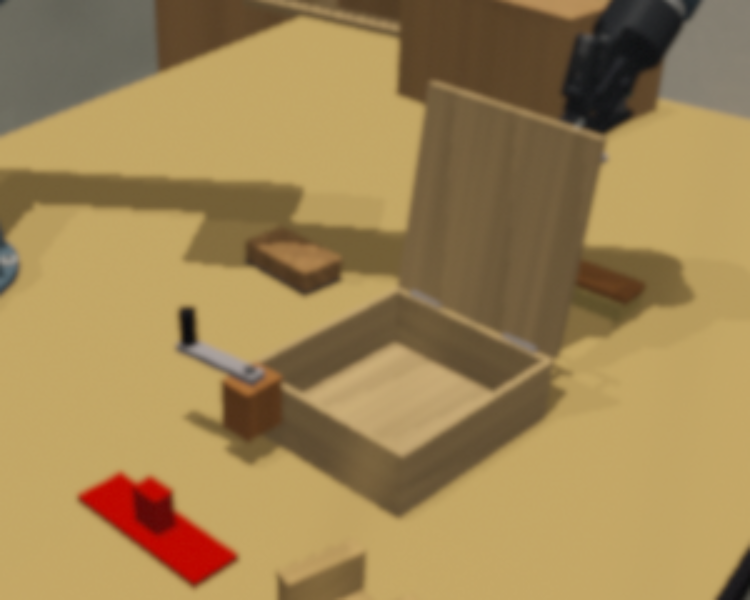

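The lid leans back past upright, with its free edge along (430,85) to (605,140). The lever is clear, with the knob at (187,325), and the case is open and empty. I'll release the handle gently and back off along the tool axis.

>>> carry_out(plan=[[[0,0,0,0,0,0,0.19],[0,0,0,0,0,0,0.19],[0.001,0.008,0.0065,0,0,0,0.19],[0.004,0.023,0.019,0,0,0,0.19],[0.007,0.046,0.038,0,0,0,0.19]]])

```text
time_s: 8.27
eef_pos: [0.6746, 0.2919, 0.2753]
eef_rot: [0.424, 0.902, -0.072, -0.035]
wrist_force: [1.4, -0.0, -0.2]
opening: 0.191
grasp_force: 0.0
```

>>> carry_out(plan=[[[0.003,0.015,0.013,0,0,0,0.3],[0.003,0.015,0.05,0.08,-0.012,0,0.5],[0.003,0.015,0.09,0.18,-0.028,0,0.5],[0.003,0.01,0.12,0.28,-0.044,0,0.5],[0.003,0,0.14,0.38,-0.06,0,0.5]]])

```text
time_s: 8.68
eef_pos: [0.6779, 0.2954, 0.4207]
eef_rot: [0.239, 0.968, -0.076, -0.016]
wrist_force: [0.8, 0.1, 0.6]
opening: 0.501
grasp_force: 0.0
```

```bash
python3 - <<'E'
from h import *
np.set_printoptions(suppress=True)
o=get_obs(); print(o["eef_pos"],o["eef_rot"],o["q"].round(2))
s=camera("scene"); P=world(s); Z=P[...,2]
yaw=np.radians(-8.9); C=np.array([0,0])
# lid underside: points in band; case frame about guess origin
X=np.array([np.cos(yaw),np.sin(yaw)]);Y=np.array([-X[1],X[0]]); O=np.array([.6073,.0825])
d=P[...,:2]-O; cx=d@X; cy=d@Y
m=(abs(cx)<.08)&(cy>.09)&(cy<.18)&(Z>.1)&(Z<.27)
a=np.polyfit(Z[m],cy[m],1); print("lid n",m.sum(),"angle",np.pi/2+np.arctan(a[0]))
t=camera("top"); np.savez("top2.npz",**t); P=world(t); Z=P[...,2]; d=P[...,:2]-O; cx=d@X; cy=d@Y
# rim & floor
m=(Z>.066)&(Z<.078)&(cy<.09)&(cy>-.12)&(abs(cx)<.12)
for lab,mm in(("near rim",m&(cx<-.08)&(abs(cy)<.08)),("far rim",m&(cx>.08)&(abs(cy)<.08)),("-y rim",m&(cy<-.09)&(abs(cx)<.08))):
    q=np.c_[cx[mm],cy[mm]]*1000; print(lab,len(q),np.percentile(q,[5,50,95],axis=0).round(1).tolist()); 
    if "rim" in lab and lab[0]!="-" and len(q)>10: print(" slope",np.polyfit(q[:,1],q[:,0],1))
    elif len(q)>10: print(" slope",np.polyfit(q[:,0],q[:,1],1))
# straightedge by colour
hsv=cv2.cvtColor(t["pixels"],cv2.COLOR_RGB2HSV)
m=((hsv[...,1]<60)&(hsv[...,2]>90)).astype(np.uint8); m[:,:445]=0;m[:,505:]=0;m[:195]=0;m[280:]=0
v=np.argwhere(m>0); p=P[m>0][:,:2].astype(np.float32)*1000; print("bar",len(p),cv2.minAreaRect(p))
mm=(Z>.04)&(Z<.06); mm[:,:445]=0;mm[:,505:]=0;mm[:195]=0;mm[280:]=0
print("grip",cv2.minAreaRect(P[mm][:,:2].astype(np.float32)*1000))
E
```

```text
[0.67786266 0.29536373 0.42069607] [ 0.2390485   0.96789173 -0.07611136 -0.01576304] [ 0.42  0.76  0.51 -0.47  2.1   1.95]
lid n 3762 angle 1.7300704006390184
near rim 180 [[-100.5, -72.6], [-97.7, -0.4], [-94.9, 73.3]]
 slope [  0.00315957 -97.72743755]
far rim 193 [[93.0, -71.6], [95.7, 0.7], [99.1, 71.8]]
 slope [ 0.00349905 95.83591429]
-y rim 177 [[-72.0, -108.2], [-1.9, -105.4], [70.3, -102.7]]
 slope [  -0.00328794 -105.47362   ]
bar 1186 ((570.4154663085938, -349.4109191894531), (164.3499298095703, 51.45473861694336), 16.908546447753906)
grip ((570.4009399414062, -347.02056884765625), (31.501632690429688, 23.33673095703125), 14.644977569580078)
```

>>> carry_out(plan=[[[-0.007,-0.04,0,0.097,-0.0153,0,0.6],[-0.014,-0.08,0,0.194,-0.0306,0,0.6],[-0.02,-0.12,0,0.29,-0.046,0,0.6],[-0.027,-0.16,0,0.387,-0.061,0,0.6],[-0.034,-0.2,0,0.484,-0.0765,0,0.6]]])

```text
time_s: 9.2
eef_pos: [0.6426, 0.0924, 0.4167]
eef_rot: [-0.001, 0.997, -0.079, 0.001]
wrist_force: [0.7, -1.5, 0.2]
opening: 0.602
grasp_force: 0.0
```

>>> carry_out(plan=[[[-0.007,-0.04,-0.006,0,0,-0.112,0.6],[-0.015,-0.08,-0.012,0,0,-0.224,0.6],[-0.022,-0.12,-0.018,0,0,-0.336,0.6],[-0.03,-0.16,-0.024,0,0,-0.448,0.6],[-0.037,-0.2,-0.03,0,0,-0.56,0.6]]])

```text
time_s: 9.62
eef_pos: [0.6052, -0.1081, 0.3859]
eef_rot: [0.001, 0.935, -0.354, -0.0]
wrist_force: [0.9, 0.1, 0.6]
opening: 0.604
grasp_force: 0.0
```

>>> carry_out(plan=[[[-0.007,-0.036,-0.016,0,0,-0.112,0.6],[-0.015,-0.073,-0.032,0,0,-0.224,0.6],[-0.022,-0.11,-0.048,0,0,-0.336,0.6],[-0.03,-0.147,-0.064,0,0,-0.448,0.6],[-0.037,-0.184,-0.08,0,0,-0.564,0.6]]])

```text
time_s: 10.03
eef_pos: [0.5681, -0.2916, 0.3053]
eef_rot: [0.001, 0.8, -0.6, -0.001]
wrist_force: [1.7, -0.7, -0.2]
opening: 0.595
grasp_force: 0.0
```

>>> carry_out(plan=[[[0,-0.02,-0.03,0,0,0,0.6],[0,-0.04,-0.06,0,0,0,0.6],[0,-0.0585,-0.09,0,0,0,0.6],[0,-0.0585,-0.12,0,0,0,0.6],[0,-0.0585,-0.15,0,0,0,0.6]]])

```text
time_s: 10.45
eef_pos: [0.5681, -0.3496, 0.1542]
eef_rot: [0.001, 0.801, -0.599, -0.001]
wrist_force: [0.1, -0.3, -0.9]
opening: 0.603
grasp_force: 0.0
```

```bash
python3 - <<'E'
from h import *
np.set_printoptions(suppress=True)
c=camera("wrist"); o=get_obs(); print(o["eef_pos"],o["eef_rot"],o["q"].round(2),o["opening"])
P=world(c); Z=P[...,2]; save(c,"wrist2")
d=np.hypot(P[...,0]-.57,P[...,1]+.348)<.06
m=d&(Z>.038)&(Z<.056); print(m.sum(),cv2.minAreaRect(P[m][:,:2].astype(np.float32)*1000))
E
```

```text
[ 0.5651716  -0.34636032  0.14671716] [ 0.0005712   0.80103106 -0.59859014 -0.00622492] [-0.73  0.46  1.43 -0.    1.27  2.13] 0.5994520787382335
1504 ((570.550048828125, -349.50579833984375), (32.03704833984375, 22.416439056396484), 14.014266014099121)
```

View pics/wrist2.png

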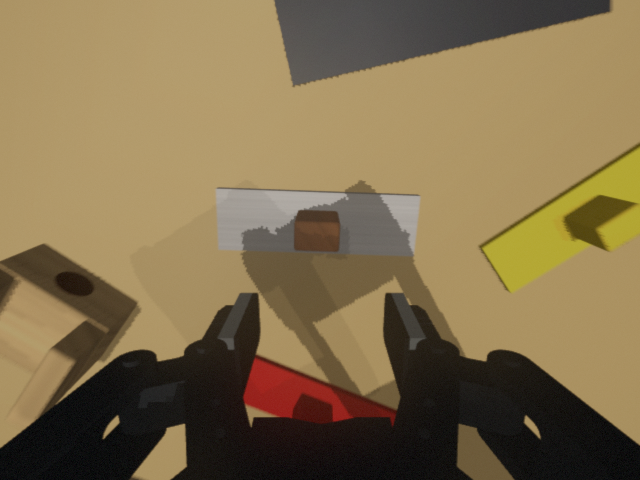

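The wrist view shows the grey straightedge with its grip at (317,232), centred between the open fingers, at about 14°.

>>> carry_out(plan=[[[0,-0.0015,-0.035,0,0,-0.035,0.6],[0,-0.0015,-0.07,0,0,-0.035,0.6],[0,-0.0015,-0.1,0,0,-0.035,0.6],[0,-0.0015,-0.125,0,0,-0.035,0.6],[0,-0.0015,-0.133,0,0,-0.035,0.6]]])

```text
time_s: 10.92
eef_pos: [0.5667, -0.3475, 0.0192]
eef_rot: [0.001, 0.791, -0.612, -0.004]
wrist_force: [-0.8, -0.0, -0.9]
opening: 0.6
grasp_force: 0.0
```

>>> carry_out(plan=[[[0,0,-0.003,0,0,0,0.6],[0,0,-0.007,0,0,0,0.6],[0,0,-0.009,0,0,0,0.6],[0,0,-0.009,0,0,0,0.2],[0,0,-0.009,0,0,0,0.2]]])

```text
time_s: 11.33
eef_pos: [0.5709, -0.3509, 0.0172]
eef_rot: [0.001, 0.791, -0.612, 0.002]
wrist_force: [1.3, -0.9, -1.0]
opening: 0.365
grasp_force: 60.2
```

>>> carry_out(plan=[[[0,0,0,0,0,0,0.2],[0,0,0,0,0,0,0.2],[0,0,0,0,0,0,0.2],[0,0,0,0,0,0,0.2],[0,0,0,0,0,0,0.2]]])

```text
time_s: 11.75
eef_pos: [0.5708, -0.3508, 0.0169]
eef_rot: [0.001, 0.791, -0.612, 0.002]
wrist_force: [-0.3, 0.1, 6.7]
opening: 0.363
grasp_force: 61.3
```

>>> carry_out(plan=[[[0,0,0.01,0,0,0,0.2],[0,0,0.04,0,0,0,0.2],[0,0,0.08,0,0,0,0.2],[0,0,0.12,0,0,0,0.2],[0,0,0.15,0,0,0,0.2]]])

```text
time_s: 12.17
eef_pos: [0.57, -0.3501, 0.1686]
eef_rot: [0.001, 0.791, -0.612, 0.001]
wrist_force: [0.8, 0.2, -2.1]
opening: 0.366
grasp_force: 60.3
```

```bash
python3 - <<'E'
from h import *
np.set_printoptions(suppress=True)
c=camera("wrist"); o=get_obs(); print(o["eef_pos"],o["eef_rot"],o["opening"],o["grasp_force"])
P=world(c); Z=P[...,2]
hsv=cv2.cvtColor(c["pixels"],cv2.COLOR_RGB2HSV); z0=np.median(Z[225:228,200:400]); 
e=o["eef_pos"]; d=P-e; m=(np.hypot(d[...,0],d[...,1])<.1)&(d[...,2]<.0)&(d[...,2]>-.02)&(hsv[...,1]<70)
p=P[m]; print(len(p),cv2.minAreaRect(p[:,:2].astype(np.float32)*1000)); A=np.c_[p[:,:2]-e[:2],np.ones(len(p))]; print("plane",np.linalg.lstsq(A,p[:,2]-e[2],rcond=None)[0])
E
```

```text
[ 0.57275165 -0.35230665  0.17576669] [ 0.00115734  0.79104881 -0.61171944  0.00630606] 0.36141573500430396 60.62000513076782
27178 ((569.1588134765625, -349.0526123046875), (161.03460693359375, 51.108253479003906), 14.422863960266113)
plane [-0.00297033  0.00645359 -0.01570358]
```

>>> carry_out(plan=[[[-0.002,0.03,0.01,0,0,0.077,0.2],[-0.004,0.06,0.02,0,0,0.154,0.2],[-0.006,0.09,0.03,0,0,0.231,0.2],[-0.008,0.12,0.04,0,0,0.308,0.2],[-0.01,0.15,0.04,0,0,0.386,0.2]]])

```text
time_s: 12.63
eef_pos: [0.56, -0.1989, 0.2071]
eef_rot: [0.001, 0.894, -0.447, 0.002]
wrist_force: [0.4, 0.4, -2.7]
opening: 0.364
grasp_force: 60.4
```

>>> carry_out(plan=[[[-0.002,0.03,0,0,0,0.077,0.2],[-0.004,0.06,0,0,0,0.154,0.2],[-0.006,0.09,0,0,0,0.231,0.2],[-0.008,0.12,0,0,0,0.308,0.2],[-0.01,0.15,0,0,0,0.386,0.2]]])

```text
time_s: 13.05
eef_pos: [0.5488, -0.0483, 0.2048]
eef_rot: [0.001, 0.964, -0.267, 0.0]
wrist_force: [0.9, 0.1, -2.4]
opening: 0.366
grasp_force: 60.4
```

>>> carry_out(plan=[[[-0.002,0.035,0,0,0,0.077,0.2],[-0.004,0.07,0,0,0,0.154,0.2],[-0.006,0.105,0,0,0,0.231,0.2],[-0.008,0.13,0,0,0,0.308,0.2],[-0.008,0.144,0,0,0,0.387,0.2]]])

```text
time_s: 13.47
eef_pos: [0.5402, 0.0972, 0.2047]
eef_rot: [-0.0, 0.997, -0.076, -0.0]
wrist_force: [-0.2, -0.6, -2.4]
opening: 0.365
grasp_force: 60.4
```

>>> carry_out(plan=[[[0,0,0,0,0,0,0.2],[0,0,-0.02,0,0,0,0.2],[0,0,-0.05,0,0,0,0.2],[0,0,-0.06,0,0,0,0.2],[0,0,-0.06,0,0,0,0.2]]])

```text
time_s: 13.88
eef_pos: [0.5388, 0.0936, 0.1416]
eef_rot: [0.001, 0.997, -0.08, -0.003]
wrist_force: [-1.1, 0.0, -2.4]
opening: 0.366
grasp_force: 60.3
```

```bash
python3 - <<'E'
from h import *
np.set_printoptions(suppress=True)
c=camera("wrist"); o=get_obs(); print(o["eef_pos"],o["eef_rot"],o["opening"],o["q"].round(2)); save(c,"wrist3")
s=camera("scene"); cv2.imwrite("pics/scene3.png",cv2.resize(s["pixels"][120:340,200:480][...,::-1],None,fx=2.7,fy=2.7))
O=np.array([.6066,.0841]);y=np.radians(-9.1);X=np.array([np.cos(y),np.sin(y)]);Y=np.array([-X[1],X[0]])
P=world(c); Z=P[...,2]; d=P[...,:2]-O; cx=d@X; cy=d@Y
m=(Z>.066)&(Z<.078)&(abs(cx)<.12)&(abs(cy)<.08)
for k,mm in(("near",m&(cx<-.085)),("far",m&(cx>.08))):
    if mm.sum()>20: print(k,mm.sum(),np.percentile(cx[mm]*1000,[3,50,97]).round(1),np.polyfit(cy[mm],cx[mm],1))
e=o["eef_pos"][2]; hsv=cv2.cvtColor(c["pixels"],cv2.COLOR_RGB2HSV)
m=(abs(cx)<.12)&(abs(cy)<.1)&(Z<e)&(Z>e-.025)&(hsv[...,1]<70)
p=np.c_[cx[m],cy[m]].astype(np.float32)*1000; print("bar in case",len(p),cv2.minAreaRect(p),"tcp",(o["eef_pos"][:2]-O)@np.c_[X,Y])
E
```

```text
[0.5403155  0.09356455 0.14364615] [ 0.00058487  0.99683079 -0.07953664 -0.00139551] 0.3681754204873411 [-0.04  0.22  1.75 -0.    1.17  1.69]
bar in case 28060 ((-69.97725677490234, -1.2144393920898438), (161.2879638671875, 51.19731521606445), 89.84124755859375) tcp [-0.06694713 -0.001138  ]
```

View pics/scene3.png

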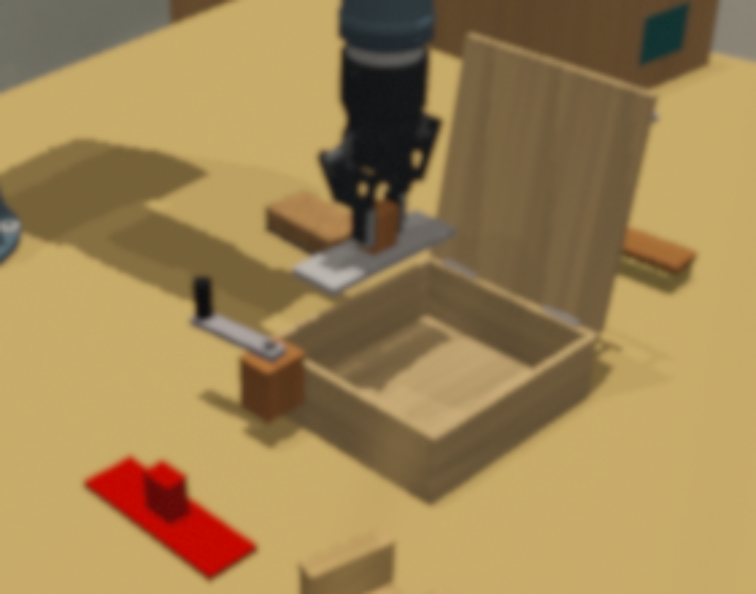

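The straightedge is held over the near part of the case, parallel to the near wall; the lid, lever and bystanders look unmoved. I'll shift about 6 mm off the wall and lower.

>>> carry_out(plan=[[[0.003,-0.0005,0,0,0,0,0.2],[0.006,-0.001,0,0,0,0,0.2],[0.006,-0.001,-0.015,0,0,0,0.2],[0.006,-0.001,-0.03,0,0,0,0.2],[0.006,-0.001,-0.04,0,0,0,0.2]]])

```text
time_s: 14.4
eef_pos: [0.5485, 0.0929, 0.1052]
eef_rot: [0.0, 0.997, -0.079, 0.001]
wrist_force: [-0.4, -0.4, -3.0]
opening: 0.367
grasp_force: 60.5
```

>>> carry_out(plan=[[[0,0,-0.015,0,0,0,0.2],[0,0,-0.03,0,0,0,0.2],[0,0,-0.045,0,0,0,0.2],[0,0,-0.06,0,0,0,0.2],[0,0,-0.065,0,0,0,0.2]]])

```text
time_s: 14.82
eef_pos: [0.547, 0.093, 0.0384]
eef_rot: [0.0, 0.997, -0.079, -0.0]
wrist_force: [-0.9, -0.8, -2.1]
opening: 0.362
grasp_force: 60.5
```

>>> carry_out(plan=[[[0,0,-0.004,0,0,0,0.2],[0,0,-0.009,0,0,0,0.2],[0,0,-0.014,0,0,0,0.2],[0,0,-0.017,0,0,0,0.2],[0,0,-0.017,0,0,0,0.2]]])

```text
time_s: 15.23
eef_pos: [0.5483, 0.0931, 0.0233]
eef_rot: [0.0, 0.997, -0.079, 0.001]
wrist_force: [0.7, 0.2, -2.0]
opening: 0.365
grasp_force: 60.4
```

>>> carry_out(plan=[[[0,0,0,0,0,0,0.2],[0,0,0,0,0,0,0.2],[-0.002,0.0003,0,0,0,0,0.2],[-0.003,0.0005,0,0,0,0,0.2],[-0.003,0.0005,0,0,0,0,0.2]]])

```text
time_s: 15.65
eef_pos: [0.5445, 0.0937, 0.0231]
eef_rot: [0.0, 0.997, -0.079, 0.001]
wrist_force: [-0.6, -0.3, -2.1]
opening: 0.372
grasp_force: 60.5
```

>>> carry_out(plan=[[[-0.0005,0,0,0,0,0,0.2],[-0.001,0.0002,0,0,0,0,0.2],[-0.0015,0.0002,0,0,0,0,0.2],[-0.002,0.0003,0,0,0,0,0.2],[-0.002,0.0003,0,0,0,0,0.2]]])

```text
time_s: 16.07
eef_pos: [0.5428, 0.0939, 0.0231]
eef_rot: [0.0, 0.997, -0.079, 0.001]
wrist_force: [0.2, 0.7, -0.7]
opening: 0.364
grasp_force: 60.6
```

>>> carry_out(plan=[[[-0.0005,0,0,0,0,0,0.2],[-0.001,0.0002,0,0,0,0,0.2],[-0.0015,0.0002,0,0,0,0,0.2],[-0.002,0.0003,0,0,0,0,0.2],[-0.002,0.0003,0,0,0,0,0.2]]])

```text
time_s: 16.48
eef_pos: [0.5407, 0.0942, 0.0231]
eef_rot: [0.0, 0.997, -0.079, 0.001]
wrist_force: [0.3, -0.6, -2.2]
opening: 0.364
grasp_force: 60.6
```

>>> carry_out(plan=[[[-0.0005,0,0,0,0,0,0.2],[-0.001,0.0002,0,0,0,0,0.2],[-0.0015,0.0002,0,0,0,0,0.2],[-0.002,0.0003,0,0,0,0,0.2],[-0.002,0.0003,0,0,0,0,0.2]]])

```text
time_s: 16.9
eef_pos: [0.54, 0.0943, 0.0234]
eef_rot: [0.0, 0.997, -0.079, 0.002]
wrist_force: [4.7, -1.3, -5.0]
opening: 0.365
grasp_force: 60.2
```

```bash
cat > loc.py <<'E'
from h import *
np.set_printoptions(suppress=True)
O=np.array([.6066,.0841]);y=np.radians(-9.1);X=np.array([np.cos(y),np.sin(y)]);Y=np.array([-X[1],X[0]])
for n in ("scene","top"):
    s=camera(n); P=world(s); Z=P[...,2]; d=P[...,:2]-O; cx=d@X; cy=d@Y
    hsv=cv2.cvtColor(s["pixels"],cv2.COLOR_RGB2HSV)
    m=(abs(cx)<.096)&(abs(cy)<.1)&(Z<.021)&(Z>.011)&(hsv[...,1]<70)
    w=(Z>.066)&(Z<.078)&(abs(cy)<.08)&(cx<-.085)&(cx>-.115)
    if m.sum()>20: print(n,m.sum(),"bar cx pct",np.percentile(cx[m]*1000,[1,50,99]).round(1),"cy",np.percentile(cy[m]*1000,[1,99]).round(1),"z",np.median(Z[m]),cv2.minAreaRect(np.c_[cx[m],cy[m]].astype(np.float32)*1000))
    if w.sum()>20: print(" near rim",np.percentile(cx[w]*1000,[2,50,98]).round(1))
    save(s,n+"_last")
print(get_obs()["wrist_force"],get_obs()["eef_pos"])
E
python3 loc.py
```

```text
scene 413 bar cx pct [-91.3 -56.9 -40. ] cy [-47.   76.2] z 0.01582465156124324 ((-65.95972442626953, 15.595062255859375), (127.18932342529297, 55.13197326660156), 89.70760345458984)
 near rim [-98.6 -92.6 -89.9]
top 123 bar cx pct [-90.7 -68.6 -44.1] cy [-78.8 -61.8] z 0.015120177339005947 ((-67.34201049804688, -69.86323547363281), (47.507652282714844, 17.790781021118164), 0.253246009349823)
 near rim [-99.7 -97.4 -93.9]
[ 4.86250106 -1.14913907 -5.03464087] [0.5400236  0.09430215 0.02338834]
```

Contact with the near wall shows at about 5 N. I'll settle onto the floor, press a little more and release.

>>> carry_out(plan=[[[0,0,-0.001,0,0,0,0.2],[0,0,-0.002,0,0,0,0.2],[-0.0005,0,-0.003,0,0,0,0.2],[-0.0015,0.0002,-0.003,0,0,0,0.2],[-0.0015,0.0002,-0.003,0,0,0,0.2]]])

```text
time_s: 17.42
eef_pos: [0.5402, 0.0942, 0.0229]
eef_rot: [0.001, 0.997, -0.079, 0.004]
wrist_force: [1.7, -2.4, 13.5]
opening: 0.365
grasp_force: 62.5
```

```bash
python3 loc.py
```

```text
scene 408 bar cx pct [-91.7 -57.4 -40. ] cy [-45.2  75.6] z 0.015224545687780477 ((-66.03349304199219, 15.297538757324219), (125.17449951171875, 54.92465591430664), 89.43268585205078)
 near rim [-97.8 -93.7 -90.2]
top 121 bar cx pct [-90.6 -68.1 -44.3] cy [-78.8 -61.5] z 0.015418364314253141 ((-41.715415954589844, -59.11799621582031), (103.2912826538086, 33.517974853515625), 23.15134620666504)
 near rim [-99.8 -97.  -93.8]
[ 1.97377534 -2.37788818 13.35075902] [0.54016654 0.09423494 0.02289236]
```

>>> carry_out(plan=[[[0,0,0.001,0,0,0,0.2],[-0.001,0.0002,0.0015,0,0,0,0.2],[-0.002,0.0003,0.0015,0,0,0,0.2],[-0.002,0.0003,0.0015,0,0,0,0.2],[-0.002,0.0003,0.0015,0,0,0,0.2]]])

```text
time_s: 17.93
eef_pos: [0.5398, 0.0943, 0.0233]
eef_rot: [0.0, 0.997, -0.079, 0.006]
wrist_force: [13.0, -1.8, -4.9]
opening: 0.366
grasp_force: 60.1
```

>>> carry_out(plan=[[[0,0,0,0,0,0,0.55],[0,0,0,0,0,0,0.55],[0,0,0,0,0,0,0.55],[0,0,0,0,0,0,0.55],[0,0,0,0,0,0,0.55]]])

```text
time_s: 18.35
eef_pos: [0.5346, 0.0951, 0.0212]
eef_rot: [0.0, 0.997, -0.079, 0.0]
wrist_force: [0.3, 0.3, 0.7]
opening: 0.547
grasp_force: 0.0
```

```bash
python3 loc.py
```

```text
scene 391 bar cx pct [-91.1 -56.3 -39.5] cy [-45.6  77.3] z 0.015253538854060777 ((-65.48046112060547, 14.978160858154297), (127.47771453857422, 55.49251174926758), 89.22540283203125)
 near rim [-98.2 -92.7 -89.8]
top 115 bar cx pct [-90.7 -67.9 -44.2] cy [-78.8 -61.7] z 0.014743878303284053 ((-67.28802490234375, -70.99235534667969), (47.14201354980469, 17.441909790039062), 2.7358927726745605)
 near rim [-99.5 -97.  -93.8]
[ 0.45470045  1.23480412 -0.67127306] [0.53482851 0.09508428 0.02128675]
```

>>> carry_out(plan=[[[0,0,0.01,0,0,0,0.55],[0,0,0.04,0,0,0,0.55],[0,0,0.08,0,0,0,0.55],[0,0,0.12,0,0,0,0.55],[0,0,0.16,0,0,0,0.55]]])

```text
time_s: 18.87
eef_pos: [0.5346, 0.095, 0.1838]
eef_rot: [0.0, 0.997, -0.079, 0.0]
wrist_force: [0.7, -0.0, 0.0]
opening: 0.554
grasp_force: 0.0
```

>>> carry_out(plan=[[[-0.01,-0.01,0.03,0,0,0,0.55],[-0.03,-0.03,0.06,0,0,0,0.55],[-0.06,-0.05,0.08,0,0,0,0.55],[-0.09,-0.07,0.09,0,0,0,0.55],[-0.09,-0.07,0.09,0,0,0,0.55]]])

```text
time_s: 19.28
eef_pos: [0.4429, 0.023, 0.2752]
eef_rot: [0.002, 0.997, -0.08, 0.003]
wrist_force: [1.2, -0.5, 0.4]
opening: 0.546
grasp_force: 0.0
```

>>> carry_out(plan=[[[-0.01,-0.03,0,0,0,0,0.55],[-0.02,-0.07,0,0,0,0,0.55],[-0.03,-0.11,0,0,0,0,0.55],[-0.03,-0.15,0,0,0,0,0.55],[-0.03,-0.18,0,0,0,0,0.55]]])

```text
time_s: 19.7
eef_pos: [0.4146, -0.1574, 0.2723]
eef_rot: [0.001, 0.997, -0.079, 0.001]
wrist_force: [0.8, -1.0, -0.5]
opening: 0.55
grasp_force: 0.0
```

```bash
python3 loc.py; python3 -c "
import cv2
a=cv2.imread('pics/top_last.png')[130:330,200:400]; cv2.imwrite('pics/topf.png',cv2.resize(a,None,fx=3,fy=3))"
```

```text
scene 465 bar cx pct [-93.2 -59.6 -39.8] cy [-46.3  80. ] z 0.015387910990079745 ((-66.78023529052734, 17.327823638916016), (56.1158447265625, 130.953857421875), 0.7794612646102905)
 near rim [-99.4 -92.8 -88.6]
top 1074 bar cx pct [-91.1 -67.7 -44. ] cy [-77.7  79.5] z 0.014977088261157068 ((-66.73019409179688, 0.493743896484375), (49.448638916015625, 162.606689453125), 0.04259278625249863)
 near rim [-99.8 -96.8 -93.9]
[0.6735316  0.84697351 0.745104  ] [ 0.41497863 -0.15882569  0.27198859]
```

View pics/topf.png

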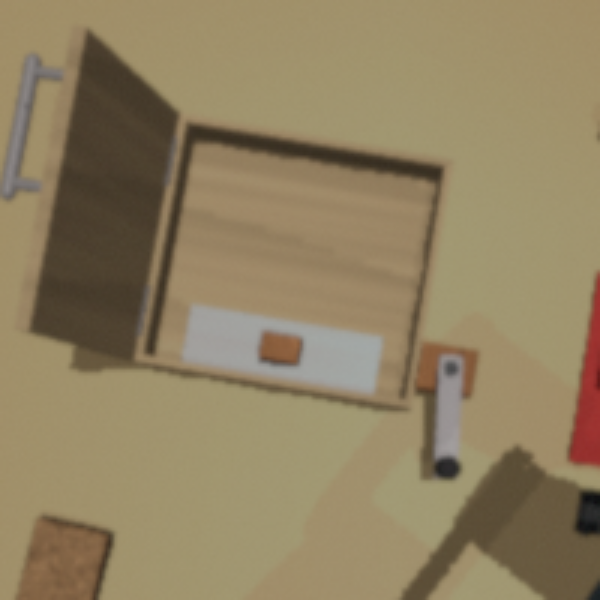

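View pics/scene_last.png

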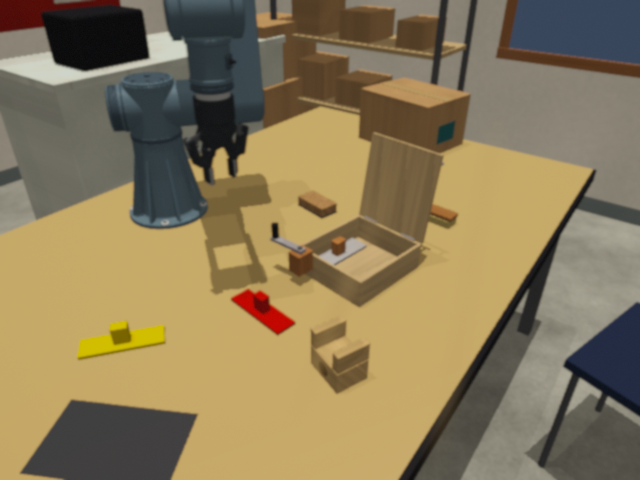

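The straightedge lies flush along the near wall: its far edge is at case x = -44 mm and it is parallel within 0.1°. The lid leans back, the lever points at the robot with its knob at (447,467), and the bystanders are unmoved.

```bash
python3 -c "
from bench import hand_in
print(hand_in())"
```

```text
the job is handed in; nothing more can be done
None
```

I handed the job in at about 20 s: the straightedge lies flat on the case floor, grip up and flush against the near wall, the lid leans back past upright (about 1.73 rad), and the lever is clear at about 1.7 rad; in the camera views the kit piece, brush and sanding block look unmoved.

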